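# Lock the bayonet lid on the swarf pot

### The job

Close the swarf pot beside the key machines: set its lid into the mouth, feel for where the two lugs drop into the entry slots, push the lid down against the spring, turn it a quarter turn clockwise to the stop and let go, so that the lugs rise into their notches and the lid stays locked, level and held down. Leave the oil bottle, cup, tape measure and padlock that stand near it where they are.

Things in the scene. Friction and masses are not known exactly. Their poses are not given: they have to be found in the camera images.
- lid: the loose lid, 110 mm across, 82 mm high, 0.2 to 0.42 kg, standing upright on its plug. Origin: centre of the plug's underside; z up. A round steel plug (43 mm across, z 0 to 36 mm), an aluminium flange (110 mm across, z 36 to 44 mm) and a black grip bar (70 mm long along the lid's x, 16 mm thick along y, z 44 to 82 mm). It is the same after half a turn.
- lid_lugs (a point): on the lid's axis at the plug's foot, 3.5 mm above the underside, same axes as the lid: the height of two square lugs, 13 mm wide and 7 mm thick (z 0 to 7 mm), that stick out of the plug along +x and -x, right below the ends of the grip bar, to 31 mm from the axis
- lid_grip (a point): on the lid's axis in the grip bar, 68 mm above the plug's underside: a good height to pinch the bar across its 16 mm (along the lid's y)
- pot: the swarf pot, fixed to the bench: round, aluminium, 110 mm across, 88 mm high, on a 6 mm foot with two bolted ears along its +x and -x (150 mm over the ears). Origin: centre of the underside; z up; all heights of the pot are from there. Its mouth is a plain bore of 66 mm, from z 88 down to 70 mm
- pot_collar (a point): on the pot's axis at z 70 mm, the top of a dark steel collar at the foot of the bore, with a 47 mm hole and two opposite entry slots, 18 mm wide, open to the bore wall. The collar was fitted by hand: the line through the slots lies anywhere within 0.4 rad (23 degrees) either way of the pot's x; this point's axes are the pot's and do not show it
- pot_plate (a point): on the pot's axis at z 64 mm, the top of the steel spring plate at rest (fixed point; does not move with the plate). A lid with its lugs over the slots drops from z 70 mm (underside) to this plate and stands there. Spring: 5 N preload, 800 N/m. The lugs clear the collar's 8 mm when the underside is pushed to z 52 to 54 mm (about 10 N); at 52 mm the flange meets the rim
- pot_lock (a point): on the pot's axis at z 59 mm, where the lid's underside is when locked. The pushed lid turns only clockwise from above; 80 degrees from the slots the lugs are under the middle of notches 4 mm deep in the collar's underside, and 7 to 10 degrees farther they meet a stop. Let go there, the spring lifts it to 59 mm. Short of the notches it stays at 55 mm, in the slots at 64, on the collar at 70
- oil_bottle: bystander: cream oil bottle with a red spout, 46 mm across, 150 mm high, origin under its centre
- cup: bystander: green plastic cup, 72 mm across, 60 mm high, origin under its centre
- tape_measure: bystander: yellow tape measure, 64x78x35 mm, origin under its centre
- padlock: bystander: brass padlock lying flat, 71x46x20 mm, origin under its middle

How it is judged:
By the outcome, as a careful person would: the job done as asked, in the order asked, and still so for the second after the job is handed in, with the robot touching nothing.
It also fails if it takes over 51 s, if anything falls off the work surface, if the arm or the gripper's body presses on something with over 40 N, if the wrist force passes 120 N, or if a joint passes its speed limit or range.

### The arm

A 7-joint arm with a two-finger parallel gripper is mounted at the origin on the work surface; the furniture and walls round the work are solid. World frame = base frame: x ahead of the robot, y to its left, z up, the work surface at z = 0. Lengths are in m, angles in rad, forces in N, time in s.
With the tool pointing down it reaches from about 0.425 to 0.95 m from the base axis. Payload 4.7 kg.
Tool frame: the origin (TCP) lies between the finger pads; the fingertips stand manip.nose_length ahead of it and the grasp point (between the pads) lies 11 mm behind it (manip.nose_length is the distance from the TCP to the fingertips, in m); z points along the fingers, y is the direction in which the jaws open and shut (so a half turn about z gives the same grasp; the last joint's range is limited). The gripper opens to 85 mm and grips with 20 to 120 N. Pads are 22 mm wide; open, the fingers measure 114 mm over their backs; the gripper's body (76 mm by 85 mm) begins 54 mm behind the grasp point. The pads swing forward as they close: fully open they stand 13 mm farther back than shut.
Start: joints at [1.215, 0.469, -0.049, 1.532, 0.024, 1.141, -0.082], TCP at [0.217, -0.639, 0.239] pointing down, gripper open.
Joint ranges: [-2.59, 2.59], [-0.33, 1.99], [-1.39, 1.29], [0.1, 2.45], [-1.04, 4.18], [0.21, 1.99], [-2.66, 2.66]. Speed limits (rad/s): [2.57, 2.57, 3.14, 3.14, 3.14, 3.14, 3.14].

### API

Orientations are given as a unit quaternion [x, y, z, w].
In Python, from plant import manip gives the robot as it stands.
- The arm moves only by the shell command python3 -m inch 'ROWS' [FORCE]. ROWS is JSON, a list of rows, each a list of 7 numbers: the shift along the tool's x, y, z in m, then the turn, a rotation vector about the tool's x, y, z in degrees, then the closure in counts, from 0 (fully open) to 255 (shut). A call has exactly 8 rows; each row shifts and turns the pose as measured when the row begins, along the tool's axes as they then stand; what a row does not reach is not made up. A row lasts 1/12 s, in which the tool goes at most 41.7 mm and 7.16 degrees, less where a joint would pass 70% of its speed; a pose out of reach is approached as far as the arm can. A call is refused whole if a number of a shift passes 0.0417 or a number of a turn 7.16, either way. A call with a gripper value outside its range is refused whole. The fingers move at their own pace and stop on an object; FORCE is the grip in N (left out, the last holds). Time passes only in rows, so rows that do not move let the fingers close, or fill a call up. It gives the time, the measured TCP pose, the force and the opening at its end, in the units of the state.
- manip.sense(): the state, without advancing time (a new reading comes with each control period).
- manip.capture(name): name is "side" or "top"; returns the picture (400x640x3 uint8, red, green, blue); there is no depth.
- manip.camera_info(name): a dict with "vertical_fov" (degrees; the focal length in pixels is half the picture's height over the tangent of half this angle, whatever the lens; pixels are square), "cx", "cy" (the principal point, pixels), "extrinsics" (4x4, takes a point from camera to world coordinates). Camera axes: x right, y up, looking along -z (the intrinsics and any distortion apply to the point x, -y, -z); pixel columns grow to the right and rows downward; lengths in m; the calibration is good to about 2 mm. A picture is of the moment at which its call begins. camera_info takes no time and is no camera call.
- manip.hand_in(): hands the job in, once; it reports no verdict.
The state is a dict: "time_s": time; "qpos": joint angles; "qvel": joint speeds; "effort": joint torques, N m; "position": TCP position; "orientation": TCP orientation; "force": force on the tool from outside, world axes, zero at the start; "ft_torque": the same for the moment, N m; "grip_width": finger opening in m.
Only numpy, scipy, OpenCV 4.12 (cv2) and the standard library are available. Lean on these libraries where they do the work, as an engineer would, in place of code of your own. Each camera call takes 0.05 s, during which the arm holds its last target.

## Working session

There is one attempt and no reset: what is moved stays moved. The work goes in short steps, Python scripts to look and compute and a shell command to move; the robot and the scene stay as the last step left them, time stands still between calls to the robot, and variables do not carry over. Pictures are saved under pics/ and viewed, and the job is handed in when it is done.

```bash
ls; mkdir -p pics
python3 - <<'E'
from plant import manip
import cv2
print(manip.nose_length); print(manip.sense())
for n in("side","top"):
    cv2.imwrite(f"pics/{n}0.png",manip.capture(n)[:,:,::-1]); print(n,manip.camera_info(n))
E
```

```text
pics
0.008
{'time_s': 0.0, 'qpos': array([ 1.21511157,  0.4694605 , -0.04858148,  1.53370973,  0.02410668,
        1.14097297, -0.08229366]), 'qvel': array([ 0.00074174, -0.0012981 ,  0.00013591,  0.00095824,  0.00023055,
        0.00201272,  0.00137271]), 'effort': array([-1.53442879e-04, -5.10301280e+01, -4.61862946e-02, -2.37710613e+01,
        1.07864730e-02,  7.57709902e-03,  7.84508458e-09]), 'position': array([ 0.21649342, -0.63873896,  0.23824181]), 'orientation': array([ 9.86678294e-01,  1.62680606e-01, -2.00997050e-04, -9.61569034e-04]), 'force': array([-0.30107657,  0.12463852,  0.28911254]), 'ft_torque': array([0.02705148, 0.00605525, 0.02059781]), 'grip_width': 0.08537520883072028}
side {'vertical_fov': 57.05976063503438, 'cx': 319.4548871140325, 'cy': 203.40810499718302, 'extrinsics': array([[-0.99969449, -0.02352353, -0.00758776,  0.55585203],
       [ 0.00781269, -0.59197771,  0.80591647,  0.95876277],
       [-0.02344979,  0.80561097,  0.59198064,  0.60832147],
       [ 0.        ,  0.        ,  0.        ,  1.        ]])}
top {'vertical_fov': 53.96490065962495, 'cx': 317.1040353643995, 'cy': 193.25865701442143, 'extrinsics': array([[ 0.01646338,  0.98619423, -0.16477227,  0.39431877],
       [-0.99981335,  0.01790384,  0.00726067,  0.20317801],
       [ 0.01011049,  0.16462198,  0.98630491,  1.05838149],
       [ 0.        ,  0.        ,  0.        ,  1.        ]])}
```

View pics/side0.png

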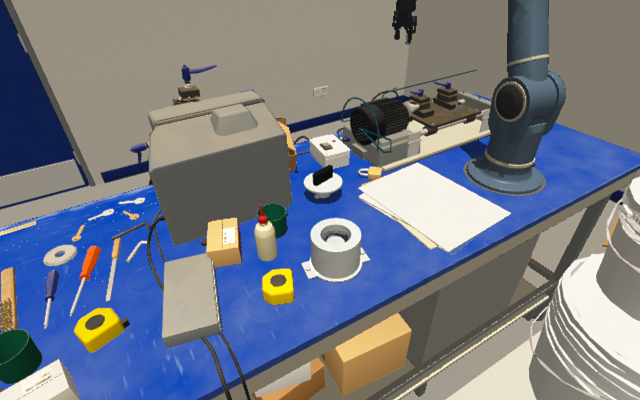

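View pics/top0.png

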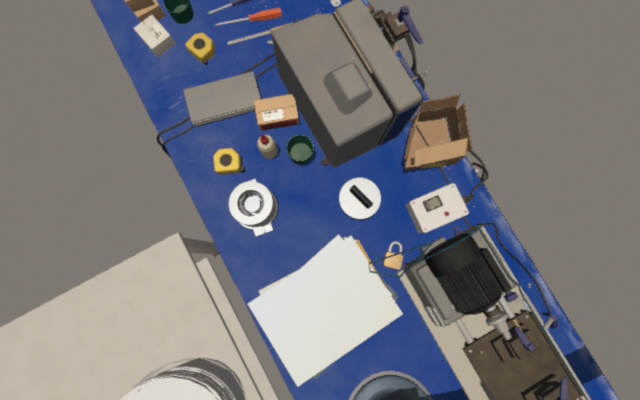

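The side view shows the lid near (322,185), the pot at (335,247), the oil bottle at (265,240), the cup at (273,220), the tape at (278,287) and the padlock at (373,173). In the top view the lid is at (360,198) and the pot at (252,204). I'll enlarge both.

Run:
```python
import cv2
a=cv2.imread("pics/top0.png");b=cv2.imread("pics/side0.png")
cv2.imwrite("pics/tp.png",cv2.resize(a[165:245,215:290],None,fx=7,fy=7,interpolation=cv2.INTER_CUBIC))
cv2.imwrite("pics/tl.png",cv2.resize(a[165:235,320:400],None,fx=7,fy=7,interpolation=cv2.INTER_CUBIC))
cv2.imwrite("pics/s.png",cv2.resize(b[155:285,295:395],None,fx=4.5,fy=4.5,interpolation=cv2.INTER_CUBIC))
```

```text
(no output)
```

View pics/tp.png

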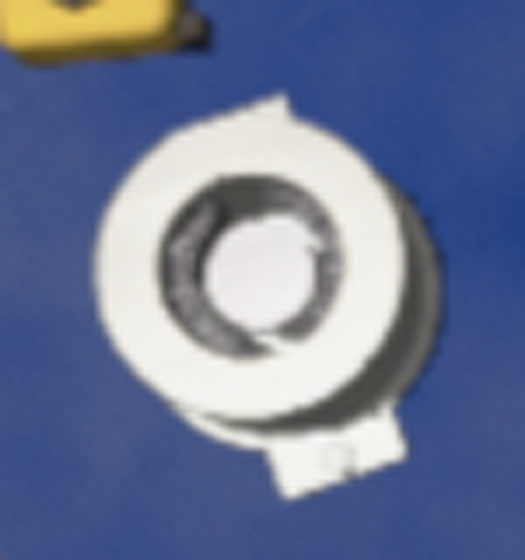

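View pics/tl.png

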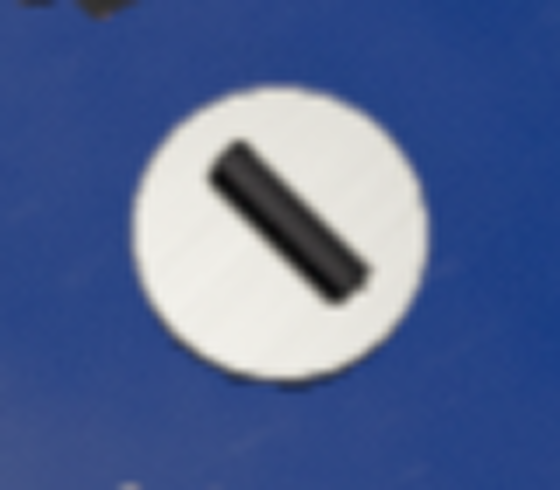

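View pics/s.png

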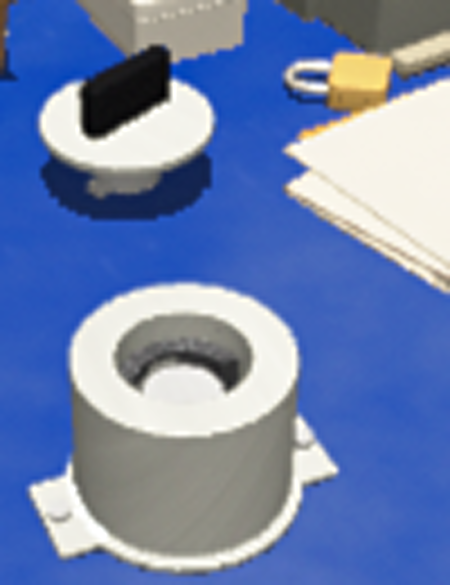

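The slots hint at (270,345) in the pot crop. Next, a model fit of the circles in both views.

```bash
cat > h.py <<'E'
import numpy as np,cv2
from plant import manip
def P(n,X):
    c=manip.camera_info(n);f=200/np.tan(np.radians(c["vertical_fov"]/2));E=np.linalg.inv(c["extrinsics"])
    X=np.atleast_2d(X);q=X@E[:3,:3].T+E[:3,3]
    return np.c_[c["cx"]+f*q[:,0]/-q[:,2],c["cy"]+f*q[:,1]/q[:,2]]
def ray(n,uv,z):
    c=manip.camera_info(n);f=200/np.tan(np.radians(c["vertical_fov"]/2));T=c["extrinsics"]
    d=T[:3,:3]@np.array([(uv[0]-c["cx"])/f,-(uv[1]-c["cy"])/f,-1]);o=T[:3,3]
    return o+d*(z-o[2])/d[2]
def circ(x,y,z,r,n=72):
    t=np.linspace(0,2*np.pi,n,endpoint=False);return np.c_[x+r*np.cos(t),y+r*np.sin(t),0*t+z]
E
python3 - <<'E'
from h import *
from scipy.optimize import least_squares
a=cv2.imread("pics/top0.png");b=cv2.imread("pics/side0.png")
def cpts(img,box,thr):
    x0,y0,x1,y1=box
    g=cv2.resize(img[y0:y1,x0:x1],None,fx=8,fy=8,interpolation=cv2.INTER_CUBIC)
    m=(g[:,:,2].astype(int)>thr).astype(np.uint8)
    cs,_=cv2.findContours(m,cv2.RETR_EXTERNAL,cv2.CHAIN_APPROX_NONE)
    c=max(cs,key=cv2.contourArea).reshape(-1,2)
    return (c+.5)/8-.5+[x0,y0]
def fit(n,pts,z,r,it=4):
    def res(p): # radial residual via back-projection
        return np.array([np.hypot(*(ray(n,q,z)[:2]-p)) for q in pts])-r
    p=np.mean([ray(n,q,z)[:2] for q in pts],0)
    W=np.array([ray(n,q,z)[:2] for q in pts])
    s=least_squares(lambda p:np.hypot(*(W-p).T)-r,p,loss='soft_l1',f_scale=.001)
    return s.x,np.median(np.abs(s.fun))*1e3
print("lid top",fit("top",cpts(a,(330,170,390,225),130),.044,.055))
print("lid side",fit("side",cpts(b,(300,165,345,203),130),.044,.055))
c=cpts(a,(222,172,280,240),130); 
print("pot top",fit("top",c,.088,.055))
c=cpts(b,(300,215,375,285),165); print("pot side",fit("side",c,.088,.055),len(c))
# ears (pixel picks)
for uv in [(215+280/7,165+95/7)]: print(uv)
# bar ends in top view
for uv in [(239,141),(211,178),(371,270),(338,304)]:
    print(ray("top",(320+uv[0]/7-.5,165+uv[1]/7-.5),.082))
print("ears")
for uv in [(408,455),(287,500),(265,450),(390,405)]:
    print(ray("top",(215+uv[0]/7-.5,165+uv[1]/7-.5),.006))
for uv in [(28,490),(65,558),(300,413),(340,470)]:
    print('s',ray("side",(295+uv[0]/4.5-.5,155+uv[1]/4.5-.5),.006))
E
```

```text
lid top (array([0.55417049, 0.08457773]), np.float64(0.15322124906087461))Traceback (most recent call last):
  File "<stdin>", line 19, in <module>
  File "<stdin>", line 15, in fit
  File "h.py", line 8, in ray
    c=manip.camera_info(n);f=200/np.tan(np.radians(c["vertical_fov"]/2));T=c["extrinsics"]
ValueError: time passes only in moves, steps and waits
```

```bash
cat > h.py <<'E'
import numpy as np,cv2
from plant import manip
C={}
for n in("side","top"):
    C[n]=dict(manip.camera_info(n))
def P(n,X):
    c=C[n];f=200/np.tan(np.radians(c["vertical_fov"]/2));E=np.linalg.inv(c["extrinsics"])
    X=np.atleast_2d(X);q=X@E[:3,:3].T+E[:3,3]
    return np.c_[c["cx"]+f*q[:,0]/-q[:,2],c["cy"]+f*q[:,1]/q[:,2]]
def ray(n,uv,z):
    c=C[n];f=200/np.tan(np.radians(c["vertical_fov"]/2));T=c["extrinsics"]
    d=T[:3,:3]@np.array([(uv[0]-c["cx"])/f,-(uv[1]-c["cy"])/f,-1]);o=T[:3,3]
    return o+d*(z-o[2])/d[2]
def circ(x,y,z,r,n=72):
    t=np.linspace(0,2*np.pi,n,endpoint=False);return np.c_[x+r*np.cos(t),y+r*np.sin(t),0*t+z]
E
cat > f.py <<'E'
from h import *
from scipy.optimize import least_squares
def cpts(img,box,thr):
    x0,y0,x1,y1=box
    g=cv2.resize(img[y0:y1,x0:x1],None,fx=8,fy=8,interpolation=cv2.INTER_CUBIC)
    m=(g[:,:,2].astype(int)>thr).astype(np.uint8)
    cs,_=cv2.findContours(m,cv2.RETR_EXTERNAL,cv2.CHAIN_APPROX_NONE)
    c=max(cs,key=cv2.contourArea).reshape(-1,2)
    return (c+.5)/8-.5+[x0,y0]
def fit(n,pts,z,r):
    W=np.array([ray(n,q,z)[:2] for q in pts])
    s=least_squares(lambda p:np.hypot(*(W-p).T)-r,W.mean(0),loss='soft_l1',f_scale=.001)
    return s.x,np.median(np.abs(s.fun))*1e3
E
python3 - <<'E'
from f import *
a=cv2.imread("pics/top0.png");b=cv2.imread("pics/side0.png")
print("lid top",fit("top",cpts(a,(330,170,390,225),130),.044,.055))
print("lid side",fit("side",cpts(b,(300,165,345,203),130),.044,.055))
c=cpts(a,(222,172,280,240),130); 
print("pot top",fit("top",c,.088,.055))
c=cpts(b,(300,215,375,285),165); print("pot side",fit("side",c,.088,.055),len(c))
for uv in [(239,141),(211,178),(371,270),(338,304)]:
    print(ray("top",(320+uv[0]/7-.5,165+uv[1]/7-.5),.082))
print("ears")
for uv in [(408,455),(287,500),(265,450),(390,405)]:
    print(ray("top",(215+uv[0]/7-.5,165+uv[1]/7-.5),.006))
for uv in [(28,490),(65,558),(300,413),(340,470)]:
    print('s',ray("side",(295+uv[0]/4.5-.5,155+uv[1]/4.5-.5),.006))
E
```

```text
lid top (array([0.55417049, 0.08457773]), np.float64(0.15322124906087461))
lid side (array([0.55290747, 0.08774337]), np.float64(1.6621354532617842))
pot top (array([0.52808445, 0.36164152]), np.float64(2.058151724430246))
pot side (array([0.5292748 , 0.36180005]), np.float64(0.3647095517030491)) 982
[0.58122443 0.10385706 0.082     ]
[0.56745146 0.11395332 0.082     ]
[0.53496085 0.056371   0.082     ]
[0.52244772 0.06829254 0.082     ]
ears
[0.46981673 0.31222018 0.006     ]
[0.45193588 0.35760813 0.006     ]
[0.47078303 0.36679254 0.006     ]
[0.48880174 0.31977189 0.006     ]
s [0.60783721 0.36672658 0.006     ]
s [0.58848836 0.41257723 0.006     ]
s [0.46573262 0.31485681 0.006     ]
s [0.44967564 0.35756643 0.006     ]
```

Run:
```python
from f import *
a=cv2.imread("pics/top0.png");b=cv2.imread("pics/side0.png")
cx,cy=.5285,.3617
def rect(n,img,x,y,z,h,N=390):
    s=np.linspace(h,-h,N)
    X,Y=np.meshgrid(y+s,x+s) # rows: x down; cols: y desc
    p=P(n,np.c_[Y.ravel(),X.ravel(),0*X.ravel()+z]).astype(np.float32).reshape(N,N,2)
    return cv2.remap(img,p[...,0],p[...,1],cv2.INTER_CUBIC)
def deco(im,h,rs):
    for r in rs: cv2.circle(im,(195,195),int(r/h*195),(0,0,255),1)
    return im
R=[deco(rect("top",a,cx,cy,.088,.065),.065,[.055,.033]),deco(rect("side",b,cx,cy,.088,.065),.065,[.055,.033])]
cv2.imwrite("pics/r88.png",np.hstack(R))
R=[deco(rect("top",a,cx,cy,.070,.04),.04,[.033,.0235]),deco(rect("side",b,cx,cy,.070,.04),.04,[.033,.0235])]
cv2.imwrite("pics/r70.png",np.hstack(R))
R=[deco(rect("top",a,.554,.085,.082,.065),.065,[.035]),deco(rect("side",b,.554,.085,.082,.065),.065,[.035])]
cv2.imwrite("pics/rl.png",np.hstack(R))
g=rect("top",a,.554,.085,.082,.045).max(2);m=(g<110)
m&=np.hypot(*(np.mgrid[:390,:390]-194.5))<.04/.045*195
v=np.argwhere(m).astype(float);u=v.mean(0);w,V=np.linalg.eigh(np.cov((v-u).T));d=V[:,1]
print("bar centre",.554+(194.5-u[0])*.045/195,.085+(194.5-u[1])*.045/195,"angle",np.degrees(np.arctan2(d[1],d[0])),np.sqrt(12*w)*.045/195)
```

```text
bar centre 0.5512428944952298 0.08641851622689714 angle -135.20754689692126 [0.01842718 0.06629295]
```

View pics/r88.png

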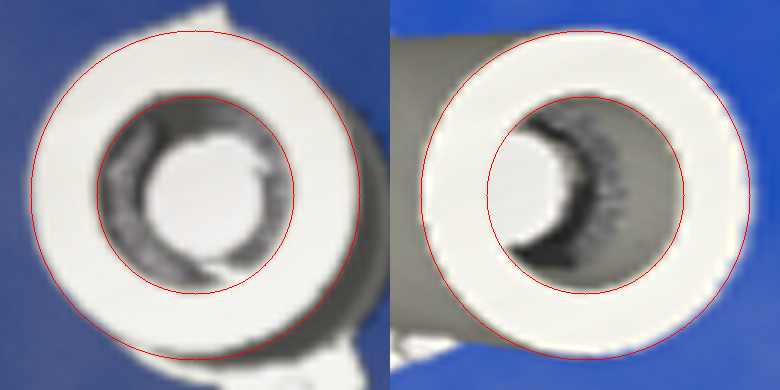

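View pics/r70.png

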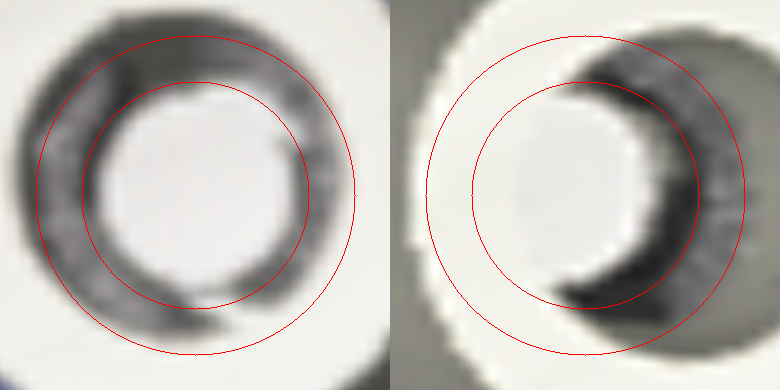

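View pics/rl.png

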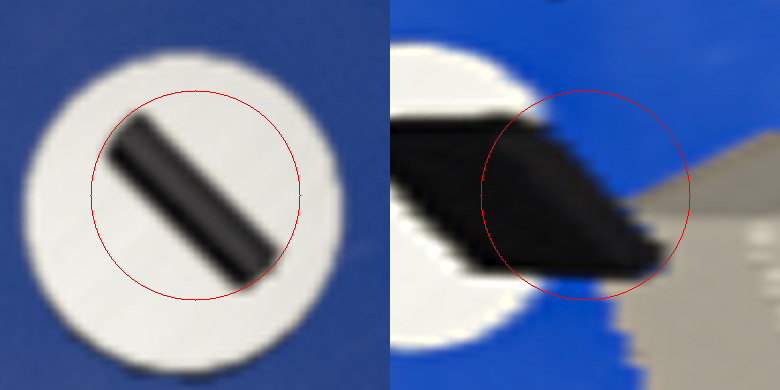

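Run:
```python
from f import *
a=cv2.imread("pics/top0.png");b=cv2.imread("pics/side0.png")
A=cv2.resize(a[185:222,232:270],(400,390),interpolation=cv2.INTER_LANCZOS4)
B=cv2.resize(b[222:252,318:352],(390,390),interpolation=cv2.INTER_LANCZOS4)
im=np.hstack([A,B]);im=(255*(im/255.)**.55).astype(np.uint8)
cv2.imwrite("pics/z.png",im)
```

```text
(no output)
```

View pics/z.png

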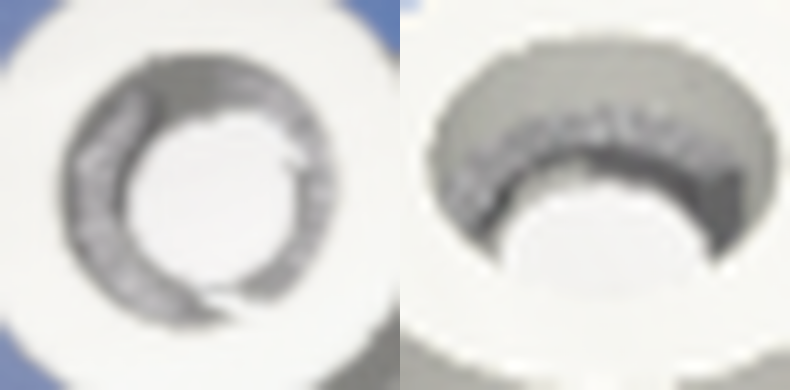

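Run:
```python
from f import *
f=lambda u,v:ray("top",(232+u*38/400-.5,185+v*37/390-.5),.07)[:2]
for p in [(140,90),(160,112),(215,85),(217,105),(188,300),(205,318),(245,297),(262,303)]:
    d=f(*p)-[.5285,.3617]; print(p,np.round(d*1e3,1),np.degrees(np.arctan2(d[1],d[0])).round(1))
# overlay hypotheses
a=cv2.imread("pics/top0.png")
o=[]
for th in(8,13,18,23):
    A=cv2.resize(a[185:222,232:270],(400,390),interpolation=cv2.INTER_LANCZOS4)
    t=np.radians(th);x=np.array([np.cos(t),np.sin(t)]);y=np.array([-x[1],x[0]])
    for s in(1,-1):
        for w in(-.009,.009):
            q=[np.r_[np.array([.5285,.3617])+s*x*r+y*w,.07] for r in(.0217,.0318)]
            p=((P("top",q)+.5-[232,185])*[400/38,390/37]).astype(int)
            cv2.line(A,tuple(map(int,p[0])),tuple(map(int,p[1])),(0,0,255),1)
    o.append(A[30:340])
cv2.imwrite("pics/h.png",cv2.resize(np.vstack([np.hstack(o[:2]),np.hstack(o[2:])]),(770,600)))
```

```text
(140, 90) [28.2 18.3] 33.0
(160, 112) [22.9 13.2] 30.1
(215, 85) [29.7  0.3] 0.5
(217, 105) [24.8 -0.4] -1.0
(188, 300) [-22.6   4.4] 168.9
(205, 318) [-26.9   0.2] 179.6
(245, 297) [-21.6  -9.2] -157.0
(262, 303) [-23.  -13.3] -149.9
```

View pics/h.png

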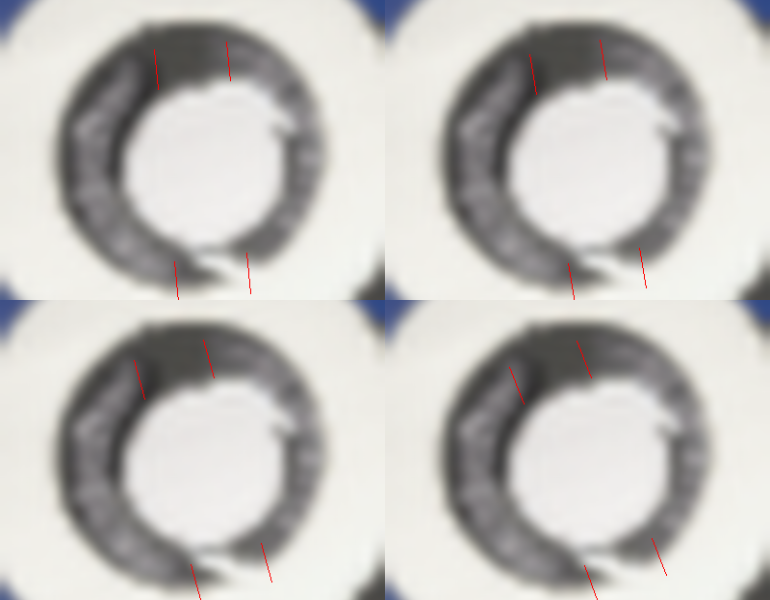

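Run:
```python
from f import *
for n,uv,z in [("side",(290,195),0),("side",(178,237),0),("side",(283,125),.2),("top",(335,162),.2),("top",(335,162),.1),("side",(278,232),0),("top",(302,150),.06),("top",(265,148),.12),("side",(266,260),0),("top",(228,160),.035),("top",(395,258),.02),("top",(440,190),.05),("top",(425,240),.15),("side",(350,130),.1)]:
    print(n,uv,z,ray(n,uv,z).round(3))
from scipy.spatial.transform import Rotation as R
s=manip.sense();print(R.from_quat(s["orientation"]).as_matrix().round(3))
```

```text
side (290, 195) 0 [0.649 0.086 0.   ]
side (178, 237) 0 [0.921 0.259 0.   ]
side (283, 125) 0.2 [0.655 0.047 0.2  ]
top (335, 162) 0.2 [0.61  0.158 0.2  ]
top (335, 162) 0.1 [0.635 0.153 0.1  ]
side (278, 232) 0 [0.67  0.249 0.   ]
top (302, 150) 0.06 [0.675 0.237 0.06 ]
top (265, 148) 0.12 [0.662 0.327 0.12 ]
side (266, 260) 0 [0.689 0.347 0.   ]
top (228, 160) 0.035 [0.651 0.435 0.035]
top (395, 258) 0.02 [ 0.4   -0.011  0.02 ]
top (440, 190) 0.05 [ 0.577 -0.125  0.05 ]
top (425, 240) 0.15 [ 0.441 -0.054  0.15 ]
side (350, 130) 0.1 [ 0.462 -0.125  0.1  ]
[[ 0.947  0.321 -0.001]
 [ 0.321 -0.947  0.002]
 [-0.    -0.002 -1.   ]]
```

```bash
cat > plan.py <<'E'
import sys,numpy as np
from plant import manip
from scipy.spatial.transform import Rotation as R
# usage: plan.py x y z yaw_deg(unwrapped delta or 'abs') nrows [dir]
s=manip.sense();p=np.array(s["position"]);M=R.from_quat(s["orientation"]).as_matrix()
yaw=np.degrees(np.arctan2(M[1,0],M[0,0]))
if len(sys.argv)>1:
    x,y,z,dy=map(float,sys.argv[1:5]);n=int(sys.argv[5])
    # level correction: target rotation exactly down with yaw+dy
    T=np.array([x,y,z]);step=(T-p)/n
    for i in range(n):
        a=np.radians(yaw+dy*i/n);X=np.array([np.cos(a),np.sin(a),0]);Y=np.array([np.sin(a),-np.cos(a),0])
        if i<8: print([round(float(v),4) for v in (step@X,step@Y,-step[2])],round(-dy/n,2))
tilt=M[:,2]
print("t",s["time_s"],"p",p.round(4),"yaw",yaw.round(2),"tilt",tilt.round(4),"F",np.round(s["force"],1),"T",np.round(s["ft_torque"],2),"w",round(s["grip_width"],4),"q",np.round(s["qpos"],2))
E
python3 plan.py .554 .085 .30 206.3 30
```

```text
[0.0184, -0.0192, -0.0021] -6.88
[0.0206, -0.0169, -0.0021] -6.88
[0.0224, -0.0143, -0.0021] -6.88
[0.024, -0.0115, -0.0021] -6.88
[0.0252, -0.0086, -0.0021] -6.88
[0.026, -0.0055, -0.0021] -6.88
[0.0265, -0.0023, -0.0021] -6.88
[0.0266, 0.0009, -0.0021] -6.88
t 0.1 p [ 0.2165 -0.6388  0.2383] yaw 18.72 tilt [-6.0e-04  1.7e-03 -1.0e+00] F [ 0.6 -0.3  0.5] T [ 0.01 -0.02  0.04] w 0.0854 q [ 1.22  0.47 -0.05  1.53  0.02  1.14 -0.08]
```

```bash
python3 -m inch '[[0.018,-0.019,-0.008,0,0,-6.9,0],[0.021,-0.017,-0.008,0,0,-6.9,0],[0.022,-0.014,-0.008,0,0,-6.9,0],[0.024,-0.0115,-0.008,0,0,-6.9,0],[0.025,-0.0085,-0.008,0,0,-6.9,0],[0.026,-0.0055,-0.008,0,0,-6.9,0],[0.0265,-0.002,-0.008,0,0,-6.9,0],[0.0265,0.001,-0.008,0,0,-6.9,0]]' 30; python3 plan.py .554 .085 .30 160 22
```

```text
time_s: 0.77
position: [0.3001, -0.4405, 0.2968]
orientation: [0.791, 0.612, -0.001, -0.008]
force: [-0.7, -0.8, 0.5]
grip_width: 0.0851
[0.026, 0.0052, -0.0001] -7.27
[0.0251, 0.0084, -0.0001] -7.27
[0.0239, 0.0116, -0.0001] -7.27
[0.0222, 0.0145, -0.0001] -7.27
[0.0202, 0.0172, -0.0001] -7.27
[0.0179, 0.0196, -0.0001] -7.27
[0.0152, 0.0217, -0.0001] -7.27
[0.0124, 0.0235, -0.0001] -7.27
t 0.7667 p [ 0.3001 -0.4405  0.2968] yaw 75.51 tilt [-0.0116  0.0108 -0.9999] F [-0.7 -0.8  0.5] T [-0.06 -0.02  0.01] w 0.0851 q [ 1.16  0.21 -0.32  1.77  0.07  1.18  0.57]
```

```bash
python3 -m inch '[[0.026,0.005,0,0,0,-7.1,0],[0.025,0.008,0,0,0,-7.1,0],[0.024,0.0115,0,0,0,-7.1,0],[0.022,0.0145,0,0,0,-7.1,0],[0.020,0.017,0,0,0,-7.1,0],[0.018,0.0195,0,0,0,-7.1,0],[0.015,0.0215,0,0,0,-7.1,0],[0.0125,0.0235,0,0,0,-7.1,0]]' 30; python3 plan.py .554 .085 .30 93 13
```

```text
time_s: 1.43
position: [0.3942, -0.2398, 0.2977]
orientation: [0.4, 0.916, 0.001, -0.008]
force: [0.5, 0.3, -0.6]
grip_width: 0.0853
[0.01, 0.026, -0.0002] -7.15
[0.0067, 0.027, -0.0002] -7.15
[0.0033, 0.0277, -0.0002] -7.15
[-0.0002, 0.0278, -0.0002] -7.15
[-0.0037, 0.0276, -0.0002] -7.15
[-0.0071, 0.0269, -0.0002] -7.15
[-0.0104, 0.0258, -0.0002] -7.15
[-0.0135, 0.0243, -0.0002] -7.15
t 1.4333 p [ 0.3942 -0.2398  0.2977] yaw 132.79 tilt [-0.0134  0.0089 -0.9999] F [ 0.5  0.3 -0.6] T [ 0.02 -0.06  0.02] w 0.0853 q [ 1.    0.11 -0.58  1.9   0.06  1.16  1.14]
```

```bash
python3 -m inch '[[0.010,0.026,0,0,0,-7.1,0],[0.0065,0.027,0,0,0,-7.1,0],[0.003,0.0275,0,0,0,-7.1,0],[0,0.028,0,0,0,-7.1,0],[-0.0035,0.0275,0,0,0,-7.1,0],[-0.007,0.027,0,0,0,-7.1,0],[-0.0105,0.026,0,0,0,-7.1,0],[-0.0135,0.024,0,0,0,-7.1,0]]' 30; python3 plan.py .554 .085 .25 36 6
```

```text
time_s: 2.1
position: [0.4927, -0.03, 0.2963]
orientation: [-0.088, 0.996, 0.004, -0.008]
force: [-0.1, 0.2, -0.6]
grip_width: 0.0853
[-0.0134, 0.0171, 0.0077] -6.0
[-0.0151, 0.0156, 0.0077] -6.0
[-0.0167, 0.0139, 0.0077] -6.0
[-0.018, 0.0121, 0.0077] -6.0
[-0.0192, 0.0101, 0.0077] -6.0
[-0.0202, 0.0081, 0.0077] -6.0
t 2.1 p [ 0.4927 -0.03    0.2963] yaw -169.9 tilt [-0.017   0.0067 -0.9998] F [-0.1  0.2 -0.6] T [-0.03 -0.04 -0.02] w 0.0853 q [ 0.72  0.22 -0.86  1.83  0.17  1.19  1.56]
```

```bash
python3 -m inch '[[-0.0135,0.017,0.008,0,0,-5.8,0],[-0.015,0.0155,0.008,0,0,-5.8,0],[-0.0165,0.014,0.008,0,0,-5.8,0],[-0.018,0.012,0.008,0,0,-5.8,0],[-0.019,0.010,0.008,0,0,-5.8,0],[-0.020,0.008,0.008,0,0,-5.8,0],[0,0,0.008,0,0,0,0],[0,0,0,0,0,0,0]]' 30; python3 plan.py .554 .085 .15 0 4
python3 - <<'E'
from plant import manip
import numpy as np
from scipy.spatial.transform import Rotation as R
M=R.from_quat(manip.sense()["orientation"]).as_matrix()
# tool-frame rotvec bringing tool z to -Z
v=np.cross([0,0,1],M.T@[0,0,-1]);print("level rotvec deg",np.degrees(v).round(2))
E
```

```text
time_s: 2.77
position: [0.554, 0.097, 0.2357]
orientation: [-0.402, 0.916, 0.008, -0.007]
force: [0.6, -1.3, -0.9]
grip_width: 0.0855
[0.0022, -0.002, 0.0214] -0.0
[0.0022, -0.002, 0.0214] -0.0
[0.0022, -0.002, 0.0214] -0.0
[0.0022, -0.002, 0.0214] -0.0
t 2.7667 p [0.554  0.097  0.2357] yaw -132.64 tilt [-0.0192  0.0098 -0.9998] F [ 0.6 -1.3 -0.9] T [-0.06 -0.03 -0.  ] w 0.0855 q [ 0.48  0.46 -0.96  1.76  0.39  1.15  1.79]
level rotvec deg [ 1.19 -0.33  0.  ]
```

```bash
python3 -m inch '[[0.003,-0.0025,0.025,0.6,-0.2,1,0],[0.003,-0.0025,0.025,0.6,-0.1,1,0],[0.0025,-0.002,0.025,0,0,0.4,0],[0,0,0.025,0,0,0,0],[0,0,0.015,0,0,0,0],[0,0,0,0,0,0,0],[0,0,0,0,0,0,0],[0,0,0,0,0,0,0]]' 30
cat >> plan.py <<'E'
v=np.cross([0,0,1],M.T@[0,0,-1]);print("level rotvec deg",np.degrees(v).round(2))
E
python3 plan.py .554 .085 .058 0 4
python3 - <<'E'
from plant import manip
import cv2
a=manip.capture("top");b=manip.capture("side")
import numpy as np
cv2.imwrite("pics/g1.png",np.hstack([cv2.resize(a[150:250,310:410],(390,390)),cv2.resize(b[130:230,270:370],(390,390))])[:,:,::-1])
E
```

```text
time_s: 3.43
position: [0.5525, 0.0786, 0.1184]
orientation: [-0.374, 0.927, -0.004, -0.0]
force: [0.6, -0.8, 0.6]
grip_width: 0.0857
[-0.0014, 0.0009, 0.0151] -0.0
[-0.0014, 0.0009, 0.0151] -0.0
[-0.0014, 0.0009, 0.0151] -0.0
[-0.0014, 0.0009, 0.0151] -0.0
t 3.4333 p [0.5525 0.0786 0.1184] yaw -136.1 tilt [ 0.002  -0.0071 -1.    ] F [ 0.6 -0.8  0.6] T [-0.04 -0.    0.  ] w 0.0857 q [ 0.41  0.56 -0.85  1.9   0.54  0.92  1.64]
level rotvec deg [-0.37 -0.2   0.  ]
```

View pics/g1.png

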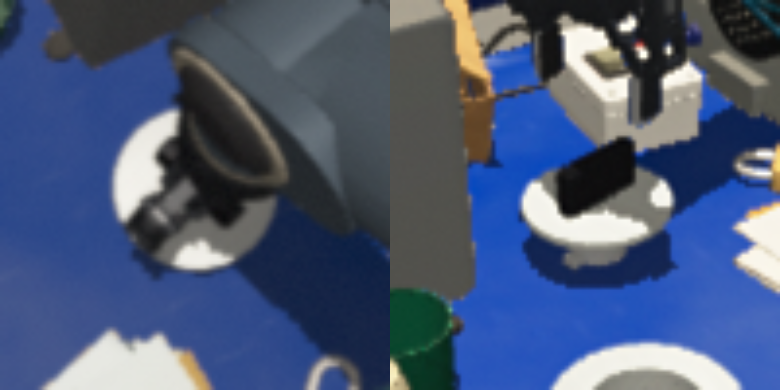

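The fingers straddle the bar, high above it, at about (550,60) and (645,90). Next: correct xy and descend.

```bash
python3 -m inch '[[-0.005,0.003,0,-0.3,-0.2,-0.6,0],[0,0,0.012,0,0,0,0],[0,0,0.012,0,0,0,0],[0,0,0.008,0,0,0,0],[0,0,0,0,0,0,0],[0,0,0,0,0,0,0],[0,0,0,0,0,0,0],[0,0,0,0,0,0,0]]' 30; 
python3 plan.py .554 .085 .058 0 2
```

```text
time_s: 4.2
position: [0.5566, 0.0861, 0.0861]
orientation: [-0.379, 0.925, -0.001, 0.003]
force: [-0.8, -0.1, 0.0]
grip_width: 0.0853
[0.0013, 0.0005, 0.0141] -0.0
[0.0013, 0.0005, 0.0141] -0.0
t 4.2 p [0.5566 0.0861 0.0861] yaw -135.42 tilt [ 0.007  0.001 -1.   ] F [-0.8 -0.1  0. ] T [-0.01 -0.01 -0.03] w 0.0853 q [ 0.38  0.61 -0.82  1.91  0.58  0.86  1.61]
level rotvec deg [-0.24  0.32  0.  ]
```

```bash
python3 -m inch '[[0.002,0.001,0.008,-0.2,0.3,0,0],[0,0,0.008,0,0,0,0],[0,0,0.008,0,0,0,0],[0,0,0.003,0,0,0,0],[0,0,0,0,0,0,0],[0,0,0,0,0,0,0],[0,0,0,0,0,0,60],[0,0,0,0,0,0,120]]' 30; 
python3 plan.py .554 .085 .058 0 2
```

```text
time_s: 4.87
position: [0.5545, 0.0853, 0.0562]
orientation: [-0.379, 0.925, -0.0, 0.0]
force: [-0.3, -0.3, 0.6]
grip_width: 0.0642
[0.0003, 0.0, -0.0009] -0.0
[0.0003, 0.0, -0.0009] -0.0
t 4.8667 p [0.5545 0.0853 0.0562] yaw -135.43 tilt [ 2.e-04 -2.e-04 -1.e+00] F [-0.3 -0.3  0.6] T [ 0.03  0.01 -0.01] w 0.0642 q [ 0.35  0.65 -0.78  1.93  0.62  0.82  1.57]
level rotvec deg [-0.02  0.    0.  ]
```

```bash
python3 -m inch '[[0,0,-0.002,0,0,0,160],[0,0,0,0,0,0,200],[0,0,0,0,0,0,255],[0,0,0,0,0,0,255],[0,0,0,0,0,0,255],[0,0,0,0,0,0,255],[0,0,0,0,0,0,255],[0,0,0,0,0,0,255]]' 60; 
python3 plan.py .554 .085 .058 0 2
```

```text
time_s: 5.53
position: [0.5552, 0.0854, 0.0594]
orientation: [-0.379, 0.925, -0.0, 0.001]
force: [-0.3, -0.1, -0.2]
grip_width: 0.0156
[0.0006, 0.0002, 0.0007] -0.0
[0.0006, 0.0002, 0.0007] -0.0
t 5.5333 p [0.5552 0.0854 0.0594] yaw -135.45 tilt [ 2.3e-03  2.0e-04 -1.0e+00] F [-0.3 -0.1 -0.2] T [0.04 0.05 0.  ] w 0.0156 q [ 0.35  0.65 -0.79  1.93  0.62  0.82  1.58]
level rotvec deg [-0.09  0.1   0.  ]
```

```bash
python3 -m inch '[[0,0,-0.005,0,0,0,255],[0,0,-0.015,0,0,0,255],[0,0,-0.025,0,0,0,255],[0,0,-0.025,0,0,0,255],[0,0,-0.025,0,0,0,255],[0,0,-0.025,0,0,0,255],[0,0,-0.015,0,0,0,255],[0,0,0,0,0,0,255]]' 60; 
python3 plan.py .5285 .3617 .19 -29.5 12
```

```text
time_s: 6.2
position: [0.5493, 0.0834, 0.1954]
orientation: [-0.38, 0.925, 0.001, -0.007]
force: [0.0, 0.3, -4.5]
grip_width: 0.0152
[-0.0151, 0.0177, 0.0004] 2.46
[-0.0143, 0.0183, 0.0004] 2.46
[-0.0135, 0.0189, 0.0004] 2.46
[-0.0127, 0.0195, 0.0004] 2.46
[-0.0118, 0.02, 0.0004] 2.46
[-0.011, 0.0205, 0.0004] 2.46
[-0.0101, 0.021, 0.0004] 2.46
[-0.0092, 0.0214, 0.0004] 2.46
t 6.2 p [0.5493 0.0834 0.1954] yaw -135.34 tilt [-0.0142 -0.0034 -0.9999] F [ 0.   0.3 -4.5] T [ 0.09 -0.12  0.03] w 0.0152 q [ 0.47  0.48 -0.92  1.82  0.43  1.07  1.73]
level rotvec deg [ 0.43 -0.72  0.  ]
```

Lid is in hand (−4.5 N). Transport.

```bash
python3 -m inch '[[-0.008,0.009,0,0.2,-0.4,2,255],[-0.014,0.018,0,0.2,-0.3,2.5,255],[-0.0135,0.019,0,0,0,2.5,255],[-0.0125,0.0195,0,0,0,2.5,255],[-0.012,0.020,0,0,0,2.5,255],[-0.011,0.0205,0,0,0,2.5,255],[-0.010,0.021,0,0,0,2.5,255],[-0.009,0.0215,0,0,0,2.5,255]]' 60; 
python3 plan.py .5285 .3617 .18 -10 5
```

```text
time_s: 6.87
position: [0.5333, 0.2504, 0.1831]
orientation: [-0.203, 0.979, -0.005, -0.009]
force: [0.1, -0.3, -3.7]
grip_width: 0.0148
[-0.008, 0.0208, 0.0006] 2.0
[-0.0072, 0.0211, 0.0006] 2.0
[-0.0065, 0.0213, 0.0006] 2.0
[-0.0057, 0.0215, 0.0006] 2.0
[-0.005, 0.0217, 0.0006] 2.0
t 6.8667 p [0.5333 0.2504 0.1831] yaw -156.63 tilt [-0.0152 -0.0142 -0.9998] F [ 0.1 -0.3 -3.7] T [-0.02 -0.06  0.01] w 0.0148 q [ 0.08  0.52 -0.81  1.76  0.43  1.07  1.09]
level rotvec deg [-0.4  -1.12  0.  ]
```

```bash
python3 -m inch '[[-0.008,0.021,-0.002,-0.2,-0.6,2,255],[-0.007,0.021,-0.002,-0.2,-0.5,2,255],[-0.0065,0.021,-0.001,0,0,2,255],[-0.0055,0.018,0,0,0,1.5,255],[-0.004,0.012,0,0,0,1,255],[-0.002,0.006,0,0,0,0,255],[0,0,0,0,0,0,255],[0,0,0,0,0,0,255]]' 60; 
python3 plan.py .5285 .3617 .18 0 5
```

```text
time_s: 7.53
position: [0.5212, 0.3613, 0.1736]
orientation: [-0.131, 0.991, -0.004, -0.01]
force: [-0.4, -0.0, -4.0]
grip_width: 0.0147
[-0.0014, -0.0003, -0.0013] -0.0
[-0.0014, -0.0003, -0.0013] -0.0
[-0.0014, -0.0003, -0.0013] -0.0
[-0.0014, -0.0003, -0.0013] -0.0
[-0.0014, -0.0003, -0.0013] -0.0
t 7.5333 p [0.5212 0.3613 0.1736] yaw -164.91 tilt [-0.0189 -0.0099 -0.9998] F [-0.4 -0.  -4. ] T [-0.02 -0.06 -0.01] w 0.0147 q [-0.15  0.59 -0.76  1.66  0.44  1.1   0.8 ]
level rotvec deg [-0.26 -1.2   0.  ]
```

```bash
python3 -m inch '[[-0.006,0,0,-0.2,-0.8,0,255],[0,0,0,0,-0.4,0,255],[0,0,0,0,0,0,255],[0,0,0,0,0,0,255],[0,0,0,0,0,0,255],[0,0,0,0,0,0,255],[0,0,0,0,0,0,255],[0,0,0,0,0,0,255]]' 60; 
python3 plan.py .5285 .3617 .168 0 1
python3 - <<'E'
from plant import manip
import cv2
a=manip.capture("top");b=manip.capture("side")
import numpy as np
cv2.imwrite("pics/t2.png",a[:,:,::-1]);cv2.imwrite("pics/s2.png",b[:,:,::-1])
cv2.imwrite("pics/g2.png",np.hstack([cv2.resize(a[150:250,200:300],(390,390)),cv2.resize(b[160:285,280:405],(390,390))])[:,:,::-1])
E
```

```text
time_s: 8.2
position: [0.5297, 0.3557, 0.1719]
orientation: [-0.128, 0.992, -0.003, 0.0]
force: [0.4, 0.7, -3.6]
grip_width: 0.0151
[-0.0004, 0.0061, 0.0039] -0.0
t 8.2 p [0.5297 0.3557 0.1719] yaw -165.31 tilt [ 0.0015 -0.0059 -1.    ] F [ 0.4  0.7 -3.6] T [ 0.02 -0.04 -0.02] w 0.0151 q [-0.14  0.59 -0.75  1.66  0.45  1.08  0.8 ]
level rotvec deg [-0.35 -0.    0.  ]
```

View pics/g2.png

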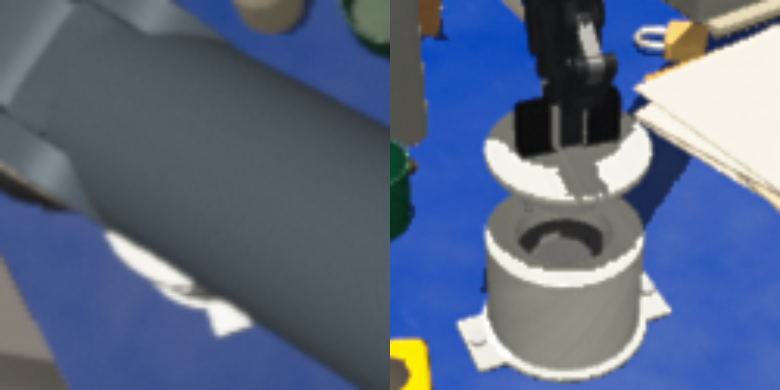

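Run:
```python
from f import *
b=cv2.imread("pics/s2.png")
x0,y0=295,180
A=cv2.resize(b[y0:y0+90,x0:x0+80],None,fx=6.5,fy=6.5,interpolation=cv2.INTER_CUBIC)
s=np.array([.5297,.3557,.1719]);t=np.radians(-165.3);c=s[:2]+.0013*np.array([np.cos(t),np.sin(t)])
under=s[2]-.0594
for z,col in((under+.036,(0,255,0)),(under+.044,(0,0,255))):
    p=((P("side",circ(c[0],c[1],z,.055))+.5-[x0,y0])*6.5).astype(np.int32);cv2.polylines(A,[p],True,col,1)
cv2.imwrite("pics/o2.png",A)
```

```text
(no output)
```

View pics/o2.png

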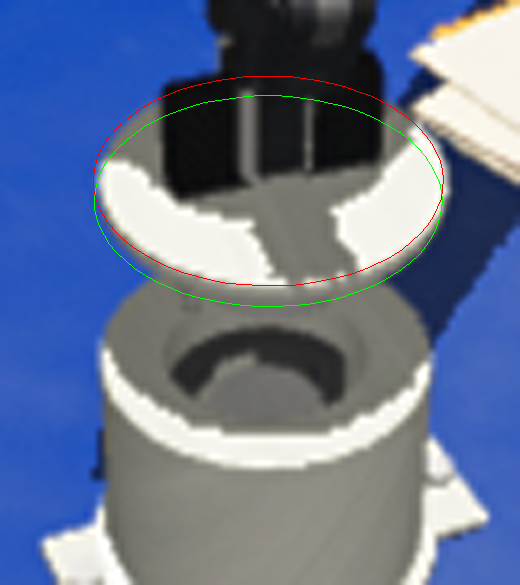

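```bash
python3 plan.py .5285 .3617 .168 0 1
```

```text
[-0.0004, 0.0059, 0.004] -0.0
t 8.3 p [0.5296 0.3559 0.172 ] yaw -165.3 tilt [ 0.0015 -0.0059 -1.    ] F [-0.8  0.8 -3.6] T [ 0.01 -0.02 -0.05] w 0.0151 q [-0.14  0.59 -0.75  1.66  0.45  1.08  0.8 ]
level rotvec deg [-0.35 -0.    0.  ]
```

```bash
python3 -m inch '[[-0.0026,0.0058,0,-0.35,0,0,255],[0,0,0,0,0,0,255],[0,0,0.008,0,0,0,255],[0,0,0.008,0,0,0,255],[0,0,0,0,0,0,255],[0,0,0,0,0,0,255],[0,0,0,0,0,0,255],[0,0,0,0,0,0,255]]' 60; 
python3 plan.py .5305 .362 .134 0 1
```

```text
time_s: 8.97
position: [0.53, 0.3633, 0.1532]
orientation: [-0.129, 0.992, 0.0, -0.001]
force: [0.4, 0.2, -3.9]
grip_width: 0.0155
[-0.0001, -0.0013, 0.0192] -0.0
t 8.9667 p [0.53   0.3633 0.1532] yaw -165.23 tilt [-1.9e-03  2.0e-04 -1.0e+00] F [ 0.4  0.2 -3.9] T [-0.02 -0.03  0.06] w 0.0155 q [-0.15  0.61 -0.75  1.67  0.47  1.05  0.78]
level rotvec deg [ 0.04 -0.1   0.  ]
```

Run:
```python
from f import *
b=manip.capture("side")[:,:,::-1].copy();cv2.imwrite("pics/s3.png",b)
s=manip.sense()["position"]
x0,y0=295,185
out=[]
for d in [(-.0013,-.0003,0),(-.0028,0.001,0)]:
    A=cv2.resize(b[y0:y0+90,x0:x0+60+20],None,fx=4.8,fy=6.5,interpolation=cv2.INTER_CUBIC)
    under=s[2]-.0594
    for z,col in((under+.036,(0,255,0)),(under+.044,(0,0,255))):
        p=((P("side",circ(s[0]+d[0],s[1]+d[1],z+d[2],.055))+.5-[x0,y0])*[4.8,6.5]).astype(np.int32);cv2.polylines(A,[p],True,col,1)
    p=((P("side",circ(.5288,.3618,.088,.055))+.5-[x0,y0])*[4.8,6.5]).astype(np.int32);cv2.polylines(A,[p],True,(255,0,255),1)
    out.append(A)
cv2.imwrite("pics/o3.png",np.hstack(out))
```

```text
(no output)
```

View pics/o3.png

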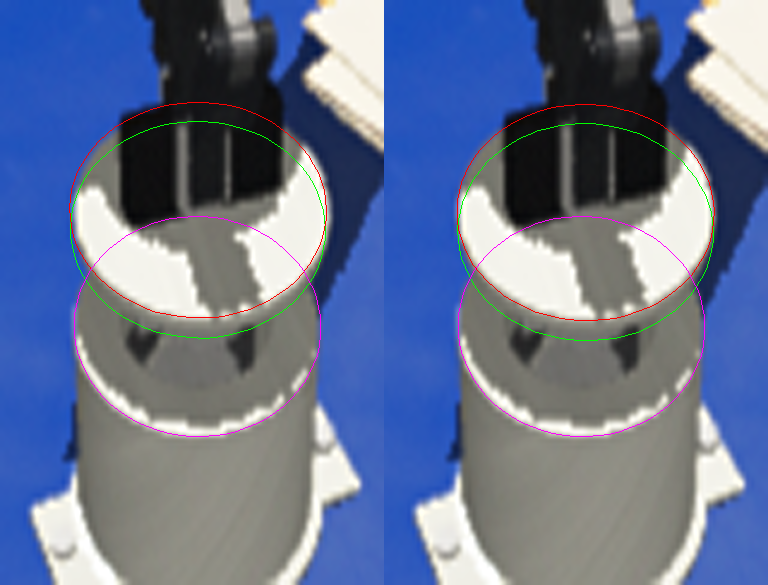

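```bash
python3 -m inch '[[-0.0007,-0.0021,0,0,-0.1,0,255],[0,0,0,0,0,0,255],[0,0,0.006,0,0,0,255],[0,0,0.006,0,0,0,255],[0,0,0.003,0,0,0,255],[0,0,0,0,0,0,255],[0,0,0,0,0,0,255],[0,0,0,0,0,0,255]]' 60; 
python3 plan.py .531 .3614 .132 0 1
```

```text
time_s: 9.68
position: [0.5317, 0.3609, 0.1368]
orientation: [-0.128, 0.992, 0.0, 0.0]
force: [-0.9, 0.6, -2.4]
grip_width: 0.0151
[0.0006, 0.0007, 0.0048] -0.0
t 9.6833 p [0.5317 0.3609 0.1368] yaw -165.27 tilt [ 6.e-04  7.e-04 -1.e+00] F [-0.9  0.6 -2.4] T [-0.    0.01 -0.03] w 0.0151 q [-0.16  0.63 -0.73  1.68  0.48  1.02  0.77]
level rotvec deg [ 0.03  0.04 -0.  ]
```

```bash
python3 -m inch '[[0.0005,0.0005,0.003,0,0,0,255],[0,0,0.003,0,0,0,255],[0,0,0.002,0,0,0,255],[0,0,0.001,0,0,0,255],[0,0,0,0,0,0,255],[0,0,0,0,0,0,255],[0,0,0,0,0,0,255],[0,0,0,0,0,0,255]]' 60; 
python3 plan.py .531 .3614 .128 0 1
```

```text
time_s: 10.35
position: [0.5312, 0.3617, 0.1272]
orientation: [-0.128, 0.992, 0.001, 0.001]
force: [0.9, -0.1, -2.5]
grip_width: 0.0147
[0.0002, -0.0003, -0.0008] -0.0
t 10.35 p [0.5312 0.3617 0.1272] yaw -165.26 tilt [ 0.0011  0.0013 -1.    ] F [ 0.9 -0.1 -2.5] T [ 0.01  0.02 -0.02] w 0.0147 q [-0.16  0.64 -0.73  1.69  0.49  1.    0.76]
level rotvec deg [ 0.06  0.08 -0.  ]
```

```bash
python3 -m inch '[[0,0,0.002,0,0,0,255],[0,0,0.002,0,0,0,255],[0,0,0.001,0,0,0,255],[0,0,0,0,0,0,255],[0,0,0,0,0,0,255],[0,0,0,0,0,0,255],[0,0,0,0,0,0,255],[0,0,0,0,0,0,255]]' 60; 
python3 plan.py .531 .3614 .128 0 1
```

```text
time_s: 11.02
position: [0.5317, 0.3622, 0.1234]
orientation: [-0.128, 0.992, 0.001, 0.002]
force: [0.7, -0.6, -1.3]
grip_width: 0.0154
[0.0009, -0.0006, -0.0046] -0.0
t 11.0167 p [0.5317 0.3622 0.1234] yaw -165.27 tilt [ 0.0029  0.002  -1.    ] F [ 0.7 -0.6 -1.3] T [-0.12  0.09 -0.01] w 0.0154 q [-0.17  0.64 -0.73  1.7   0.5   0.99  0.76]
level rotvec deg [ 0.07  0.19 -0.  ]
```

Dropped to about 64 mm with the plate touched and no lateral load, so the lugs are in the slots. Push down.

```bash
python3 -m inch '[[0,0,0.003,0,0.1,0,255],[0,0,0.003,0,0,0,255],[0,0,0.002,0,0,0,255],[0,0,0.001,0,0,0,255],[0,0,0,0,0,0,255],[0,0,0,0,0,0,255],[0,0,0,0,0,0,255],[0,0,0,0,0,0,255]]' 80; 
python3 plan.py .5317 .3622 .1124 0 1
```

```text
time_s: 11.68
position: [0.5318, 0.3625, 0.1189]
orientation: [-0.128, 0.992, -0.001, 0.002]
force: [-2.6, -3.5, 4.6]
grip_width: 0.0149
[0.0002, -0.0003, 0.0065] -0.0
t 11.6833 p [0.5318 0.3625 0.1189] yaw -165.3 tilt [ 3.5e-03 -7.0e-04 -1.0e+00] F [-2.6 -3.5  4.6] T [-0.54  0.5  -0.  ] w 0.0149 q [-0.17  0.65 -0.72  1.7   0.5   0.99  0.75]
level rotvec deg [-0.09  0.18  0.  ]
```

```bash
python3 -m inch '[[0.0008,-0.0007,0,0,0.1,0,255],[0,0,0.003,0,0,0,255],[0,0,0.003,0,0,0,255],[0,0,0.002,0,0,0,255],[0,0,0.002,0,0,0,255],[0,0,0,0,0,0,255],[0,0,0,0,0,0,255],[0,0,0,0,0,0,255]]' 80; 
python3 plan.py .5317 .3622 .1124 0 1
```

```text
time_s: 12.35
position: [0.5319, 0.3627, 0.1145]
orientation: [-0.128, 0.992, -0.001, 0.003]
force: [-2.6, -3.0, 8.5]
grip_width: 0.0144
[0.0004, -0.0004, 0.0021] -0.0
t 12.35 p [0.5319 0.3627 0.1145] yaw -165.35 tilt [ 0.0054 -0.0011 -1.    ] F [-2.6 -3.   8.5] T [-0.68  0.71  0.02] w 0.0144 q [-0.17  0.65 -0.72  1.7   0.51  0.98  0.75]
level rotvec deg [-0.14  0.28  0.  ]
```

```bash
python3 -m inch '[[0.0015,-0.0015,0.002,-0.1,0.3,0,255],[0,0,0.002,0,0,0,255],[0,0,0.002,0,0,0,255],[0,0,0.002,0,0,0,255],[0,0,0.001,0,0,0,255],[0,0,0.001,0,0,0,255],[0,0,0.001,0,0,0,255],[0,0,0.001,0,0,0,255]]' 80; 
python3 plan.py .5317 .3622 .1124 0 1
```

```text
time_s: 13.02
position: [0.532, 0.3627, 0.1123]
orientation: [-0.127, 0.992, -0.001, 0.003]
force: [-2.7, -3.0, 9.6]
grip_width: 0.0147
[0.0004, -0.0004, -0.0001] -0.0
t 13.0167 p [0.532  0.3627 0.1123] yaw -165.38 tilt [ 6.1e-03 -6.0e-04 -1.0e+00] F [-2.7 -3.   9.6] T [-0.78  0.8   0.09] w 0.0147 q [-0.17  0.65 -0.72  1.7   0.51  0.97  0.75]
level rotvec deg [-0.12  0.33  0.  ]
```

```bash
python3 -m inch '[[0.0003,-0.0004,0.001,0,0.1,3,255],[0,-0.0003,0.001,0,0,4,255],[0,-0.0002,0.001,0,0,4,255],[0,-0.0002,0.001,0,0,4,255],[0,-0.0002,0.001,0,0,4,255],[0,-0.0002,0.001,0,0,4,255],[0,-0.0002,0.001,0,0,4,255],[0,-0.0002,0.001,0,0,2,255]]' 100; 
python3 plan.py .5317 .3622 .1124 0 1
```

```text
time_s: 13.68
position: [0.5327, 0.3624, 0.113]
orientation: [0.137, 0.991, 0.0, 0.005]
force: [-3.1, -2.6, 9.5]
grip_width: 0.0148
[0.0009, -0.0004, 0.0006] -0.0
t 13.6833 p [0.5327 0.3624 0.113 ] yaw 164.3 tilt [ 9.7e-03 -6.0e-04 -1.0e+00] F [-3.1 -2.6  9.5] T [-0.69  0.81  0.13] w 0.0148 q [-0.25  0.62 -0.59  1.71  0.42  0.94  0.29]
level rotvec deg [ 0.12  0.54 -0.  ]
```

```bash
python3 -m inch '[[0.0005,-0.0003,0.0014,0.1,0.4,5,255],[0,-0.0002,0.0012,0,0.2,5,255],[0,-0.0002,0.001,0,0.1,5,255],[0,-0.0002,0.001,0,0.1,5,255],[0,-0.0002,0.001,0,0.1,5,255],[0,-0.0002,0.001,0,0.1,5,255],[0,-0.0002,0.001,0,0.1,5,255],[0,-0.0002,0.001,0,0.1,4,255]]' 100; 
python3 plan.py .5317 .3622 .1124 0 1
```

```text
time_s: 14.35
position: [0.532, 0.3605, 0.1129]
orientation: [0.472, 0.881, 0.001, -0.002]
force: [-3.7, -2.6, 9.5]
grip_width: 0.0146
[0.0016, 0.0007, 0.0005] -0.0
t 14.35 p [0.532  0.3605 0.1129] yaw 123.64 tilt [-0.0034  0.0038 -1.    ] F [-3.7 -2.6  9.5] T [-0.92  0.56  0.14] w 0.0146 q [-0.36  0.58 -0.43  1.71  0.28  0.91 -0.31]
level rotvec deg [-0.04 -0.29  0.  ]
```

```bash
python3 -m inch '[[0,0,0.0014,0,-0.2,4,255],[0,0,0.0012,0,-0.1,4,255],[0,0,0.0012,0,0,3,255],[0,0,0.001,0,0,3,255],[0,0,0.001,0,0,2,255],[0,0,0.001,0,0,2,255],[0,0,0.001,0,0,1,255],[0,0,0.001,0,0,1,255]]' 100; 
python3 plan.py .5317 .3622 .1124 0 1
```

```text
time_s: 15.02
position: [0.5297, 0.3603, 0.1125]
orientation: [0.613, 0.79, -0.003, 0.006]
force: [-2.9, -3.8, 8.5]
grip_width: 0.0145
[0.0013, 0.0024, 0.0001] -0.0
t 15.0167 p [0.5297 0.3603 0.1125] yaw 104.39 tilt [ 0.0056 -0.0115 -0.9999] F [-2.9 -3.8  8.5] T [-0.76  0.77  2.22] w 0.0145 q [-0.43  0.56 -0.33  1.72  0.24  0.9  -0.62]
level rotvec deg [ 0.15  0.72 -0.  ]
```

Stop felt (2.2 N·m after 90°). I'll ease up so the lugs rise into the notches.

```bash
python3 -m inch '[[0,0,0.001,0.1,0.5,0,255],[0,0,0,0,0.2,0,255],[0,0,-0.001,0,0,0,255],[0,0,-0.001,0,0,0,255],[0,0,-0.001,0,0,0,255],[0,0,-0.001,0,0,0,255],[0,0,-0.001,0,0,0,255],[0,0,0,0,0,0,255]]' 60; 
python3 plan.py .5317 .3622 .1184 0 1
```

```text
time_s: 15.68
position: [0.5296, 0.3602, 0.1127]
orientation: [0.602, 0.799, -0.001, 0.004]
force: [0.5, -1.8, 1.7]
grip_width: 0.0145
[0.0013, 0.0026, -0.0057] -0.0
t 15.6833 p [0.5296 0.3602 0.1127] yaw 106.04 tilt [ 0.006  -0.0059 -1.    ] F [ 0.5 -1.8  1.7] T [-0.17 -0.01  1.23] w 0.0145 q [-0.42  0.56 -0.34  1.72  0.24  0.89 -0.59]
level rotvec deg [ 0.24  0.42 -0.  ]
```

Torque of 1.2 N·m remains, so friction at the stop seems to hold the lid down. I'll unload the torque and then rise.

```bash
python3 -m inch '[[0,0,0.001,0.1,0.3,-1,255],[0,0,0,0.1,0.2,-0.7,255],[0,0,0,0,0,0,255],[0,0,-0.001,0,0,0,255],[0,0,-0.001,0,0,0,255],[0,0,-0.001,0,0,0,255],[0,0,-0.001,0,0,0,255],[0,0,-0.001,0,0,0,255]]' 60; 
python3 plan.py .5317 .3622 .1184 0 1
```

```text
time_s: 16.35
position: [0.5299, 0.3598, 0.116]
orientation: [0.591, 0.806, 0.001, -0.002]
force: [1.8, 1.2, -7.9]
grip_width: 0.0142
[0.0017, 0.0024, -0.0024] -0.0
t 16.35 p [0.5299 0.3598 0.116 ] yaw 107.49 tilt [-0.0016  0.0036 -1.    ] F [ 1.8  1.2 -7.9] T [ 0.08 -0.69  0.66] w 0.0142 q [-0.41  0.56 -0.36  1.72  0.24  0.9  -0.55]
level rotvec deg [-0.03 -0.22  0.  ]
```

```bash
python3 -m inch '[[0,0,0.001,0,-0.2,-0.5,255],[0,0,0.001,0,0,0,255],[0,0,0,0,0,0,220],[0,0,0,0,0,0,180],[0,0,0,0,0,0,120],[0,0,0,0,0,0,60],[0,0,0,0,0,0,0],[0,0,0,0,0,0,0]]' 20; 
python3 plan.py
python3 - <<'E'
from h import *
b=manip.capture("side");cv2.imwrite("pics/g4.png",cv2.resize(b[170:285,280:395],None,fx=5,fy=5,interpolation=cv2.INTER_CUBIC)[:,:,::-1])
E
```

```text
time_s: 17.02
position: [0.5305, 0.3615, 0.1184]
orientation: [0.591, 0.806, 0.002, -0.001]
force: [0.0, -0.8, -0.1]
grip_width: 0.0724
t 17.0167 p [0.5305 0.3615 0.1184] yaw 107.5 tilt [ 6.0e-04  4.4e-03 -1.0e+00] F [ 0.  -0.8 -0.1] T [ 0.08 -0.03  0.02] w 0.0724 q [-0.41  0.56 -0.36  1.72  0.24  0.9  -0.56]
level rotvec deg [ 0.11 -0.23  0.  ]
```

View pics/g4.png

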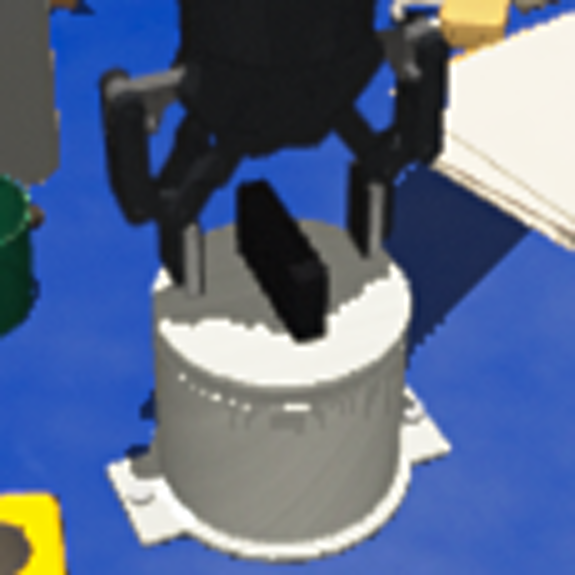

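The lid sits on the pot with the bar turned, and the fingers are open on both sides of the bar. I'll retract and measure its height.

```bash
python3 -m inch '[[0,0,-0.01,0,0,0,0],[0,0,-0.02,0,0,0,0],[0,0,-0.02,0,0,0,0],[0,0,-0.02,0,0,0,0],[0,0,-0.02,0,0,0,0],[0,0,-0.015,0,0,0,0],[0,0,-0.01,0,0,0,0],[0,0,0,0,0,0,0]]' 20; 
python3 plan.py
cat > chk.py <<'E'
from f import *
import sys
b=manip.capture("side")[:,:,::-1].copy();cv2.imwrite("pics/chk%s.png"%sys.argv[1],b)
x0,y0=300,195
A0=cv2.resize(b[y0:y0+60,x0:x0+75],None,fx=5,fy=9.5,interpolation=cv2.INTER_CUBIC)
out=[]
for under in(.055,.059):
    A=A0.copy()
    for z in(under+.044,under+.036):
        p=((P("side",circ(.5288,.3618,z,.055))+.5-[x0,y0])*[5,9.5]).astype(np.int32);cv2.polylines(A,[p],True,(0,0,255) if z>under+.04 else (0,255,0),1)
    out.append(A)
cv2.imwrite("pics/chko%s.png"%sys.argv[1],np.hstack(out))
E
python3 chk.py 1
```

```text
time_s: 17.73
position: [0.5298, 0.3613, 0.2422]
orientation: [0.592, 0.806, 0.002, -0.002]
force: [-0.3, 0.2, 0.6]
grip_width: 0.0854
t 17.7333 p [0.5298 0.3613 0.2422] yaw 107.44 tilt [-7.0e-04  5.2e-03 -1.0e+00] F [-0.3  0.2  0.6] T [0.04 0.02 0.04] w 0.0854 q [-0.38  0.44 -0.39  1.6   0.17  1.13 -0.51]
level rotvec deg [ 0.05 -0.3   0.  ]
```

View pics/chko1.png

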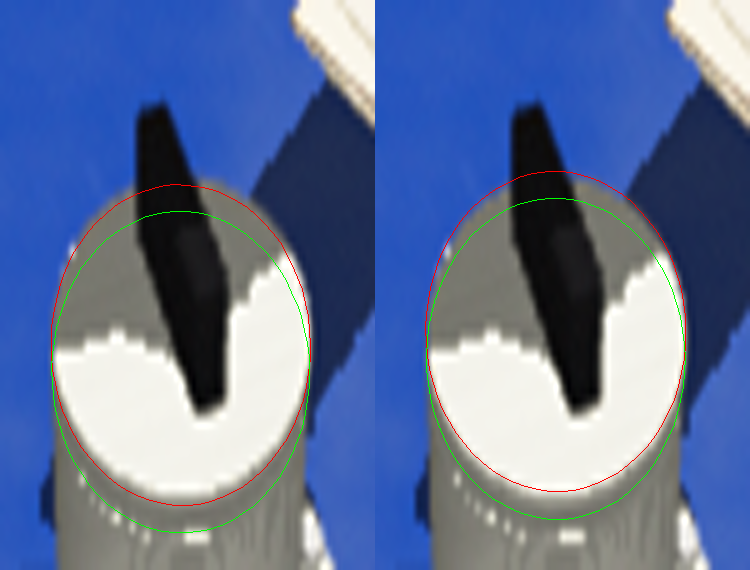

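```bash
python3 -m inch '[[-0.01,-0.003,-0.01,0,0,0,0],[-0.02,-0.006,-0.01,0,0,0,0],[-0.035,-0.01,-0.01,0,0,0,0],[-0.038,-0.012,-0.01,0,0,0,0],[-0.038,-0.012,0,0,0,0,0],[-0.038,-0.012,0,0,0,0,0],[-0.035,-0.01,0,0,0,0,0],[-0.02,-0.006,0,0,0,0,0]]' 20; 
python3 plan.py
python3 - <<'E'
from h import *
a=manip.capture("top")[:,:,::-1];b=manip.capture("side")[:,:,::-1]
cv2.imwrite("pics/t5.png",a);cv2.imwrite("pics/s5.png",b)
cv2.imwrite("pics/g5.png",np.hstack([cv2.resize(a[160:245,210:295],(390,390)),cv2.resize(b[190:280,295:385],(390,390),interpolation=cv2.INTER_CUBIC)]))
E
```

```text
time_s: 18.45
position: [0.5271, 0.1072, 0.2765]
orientation: [0.587, 0.81, -0.004, -0.007]
force: [0.3, 0.4, -0.6]
grip_width: 0.0854
t 18.45 p [0.5271 0.1072 0.2765] yaw 108.15 tilt [-0.0159  0.0012 -0.9999] F [ 0.3  0.4 -0.6] T [-0.03 -0.07 -0.02] w 0.0854 q [-0.01  0.24 -0.32  1.79  0.08  1.14 -0.04]
level rotvec deg [-0.84 -0.35  0.  ]
```

View pics/g5.png

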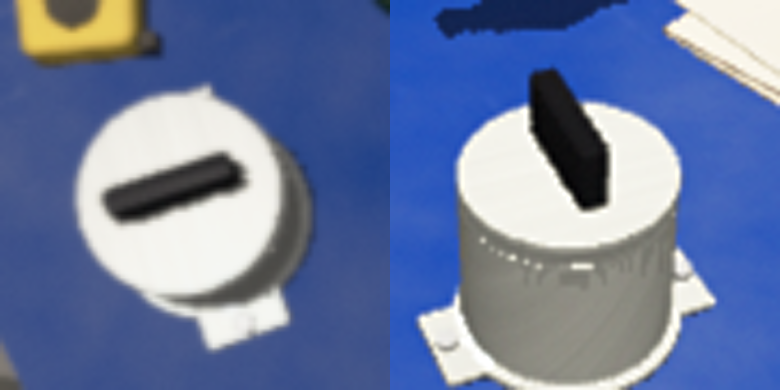

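View pics/t5.png

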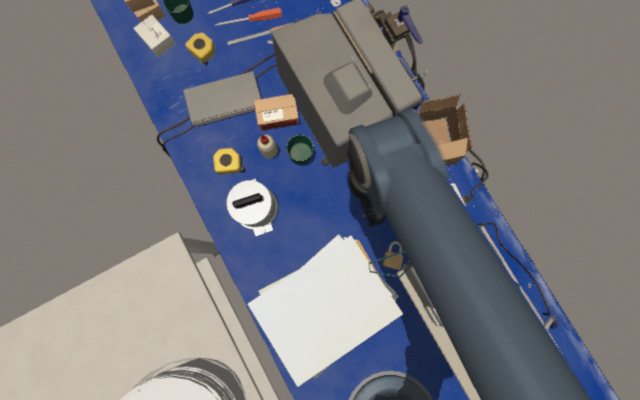

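Run:
```python
from f import *
a=cv2.imread("pics/t5.png");b=cv2.imread("pics/s5.png")
# also reference: pot rim in first pictures
def jf(ct,cs,zz,free,r=.055):
    c2={}
    def res(p):
        o=[]
        for n,c in(("top",ct),("side",cs)):
            T=C[n]["extrinsics"];f=200/np.tan(np.radians(C[n]["vertical_fov"]/2))
            d=np.c_[(c[:,0]-C[n]["cx"])/f,-(c[:,1]-C[n]["cy"])/f,-np.ones(len(c))]@T[:3,:3].T
            O=T[:3,3];tx,ty=(p[3],p[4]) if free=="tilt" else (0,0)
            nrm=np.array([tx,ty,1.]);cc=p[:3]
            k=((cc-O)@nrm)/(d@nrm);X=O+d*k[:,None]-cc
            o.append(np.linalg.norm(X,axis=1)-r)
        return np.concatenate(o)
    x0=[.5288,.3618,zz]+([0,0] if free=="tilt" else [])
    s=least_squares(res,x0,loss='soft_l1',f_scale=.0005,x_scale=.001)
    return s.x.round(4),np.median(abs(s.fun))*1e3
cs=cpts(b,(298,205,362,252),175)
ct=cpts(a,(222,172,276,236),150)
print("lid:",jf(ct,cs,.1,""),jf(ct,cs,.1,"tilt"))
a0=cv2.imread("pics/top0.png");b0=cv2.imread("pics/side0.png")
for t in(150,165): 
    cs0=cpts(b0,(300,215,375,285),t+15);ct0=cpts(a0,(222,172,276,236),t)
    print("rim ref:",jf(ct0,cs0,.088,""),jf(ct0,cs0,.088,"tilt"))
for z in(.099,.103,.108): print(z,fit("side",cs,z,.055),fit("top",ct,z,.055))
```

```text
lid: (array([0.5287, 0.3635, 0.1029]), np.float64(0.7831034185509372)) (array([ 0.5287,  0.3636,  0.1029, -0.0036, -0.0058]), np.float64(0.8355333756438488))
rim ref: (array([0.5291, 0.3619, 0.0881]), np.float64(0.6568150701825974)) (array([ 0.5291,  0.3619,  0.0881, -0.0089,  0.0043]), np.float64(0.7005515644859135))
rim ref: (array([0.5289, 0.3617, 0.0879]), np.float64(0.9074854361554654)) (array([ 0.5289,  0.3617,  0.0879, -0.0107, -0.0024]), np.float64(0.902221207197941))
0.099 (array([0.52856845, 0.35909312]), np.float64(0.6755825757546324)) (array([0.52824171, 0.36388782]), np.float64(1.91639081048392))
0.103 (array([0.52881961, 0.363655  ]), np.float64(0.5940830042487876)) (array([0.52768848, 0.36320869]), np.float64(1.8451035746362352))
0.108 (array([0.52926373, 0.3693867 ]), np.float64(1.011959084571714)) (array([0.52689106, 0.36232003]), np.float64(1.9203140379176058))
```

Flange top measures 102.9 mm, so the underside is at 58.9 mm (locked is 59) and level within 0.4°. The same fit put the pot rim at 88.0 mm, as expected. Last, a bystander check, then hand in.

Run:
```python
from h import *
for n,o,w in(("side","side0","s5"),("top","top0","t5")):
    A=cv2.imread(f"pics/{o}.png").astype(int);B=cv2.imread(f"pics/{w}.png").astype(int)
    D=abs(A-B).max(2)
    R={"side":{"bottle":(255,205,277,262),"cup":(260,205,288,236),"tape":(260,266,298,306),"padlock":(356,164,384,182)},"top":{"bottle":(256,133,278,160),"cup":(287,135,316,165),"tape":(212,147,243,174),"padlock":(382,240,408,272)}}[n]
    for k,(x0,y0,x1,y1) in R.items(): print(n,k,(D[y0:y1,x0:x1]>50).sum())
print(manip.hand_in())
```

```text
side bottle 4
side cup 4
side tape 0
side padlock 264
top bottle 0
top cup 0
top tape 0
top padlock 702
the job is handed in; nothing more can be done
None
```

Run:
```python
import cv2,numpy as np
f=lambda n,x0,y0,x1,y1:cv2.resize(cv2.imread(f"pics/{n}.png")[y0:y1,x0:x1],(390,260))
cv2.imwrite("pics/pl.png",np.vstack([np.hstack([f("top0",365,225,425,285),f("t5",365,225,425,285)]),np.hstack([f("side0",345,155,395,190),f("s5",345,155,395,190)])]))
```

```text
(no output)
```

View pics/pl.png

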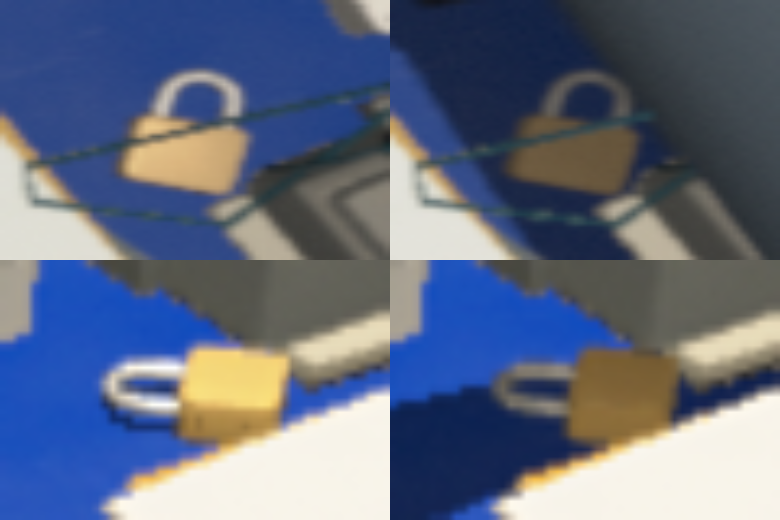

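The swarf pot is closed and the lid is locked. I handed the job in at about 18.6 s of the 51 s allowed, with the gripper open and clear of everything.

- **What I did:** I took the lid by its bar and lowered it into the mouth at the slot angle read from the picture. The lugs dropped into the slots on the first try. I then pushed the lid down to about 53 mm and turned it 90° clockwise until the stop gave 2.2 N·m. After unloading that torque I let it rise and let go.
- **Lid height and level:** A fit from both cameras puts the flange top at 102.9 mm, so the underside is at 58.9 mm (59 mm is locked) and level to about 0.4°. The same fit put the pot rim at 88.0 mm, as it should be.
- **Bystanders:** The oil bottle, cup and tape measure look unchanged in the pictures. The padlock check showed a difference, and I handed in before looking into it. Looking at the saved pictures afterwards, the padlock is in the same place and was only in the arm's shadow.
- **What disagreed:**
  - On the first ease-up the lid did not rise, apparently held by friction at the stop. It rose once I took the torque off.
  - Tool height during the lift suggested an underside near 56.6 mm, perhaps because the bar slipped a few millimetres in the fingers. I went by the camera fit.

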